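# Hook a hanger bracket into a slotted upright and drive it home

## Robot

A 6-joint arm with a two-finger parallel gripper is mounted at the origin on a cart in front of the work surface, level with it; the furniture and walls round the work are solid. World frame = base frame: x ahead of the robot, y to its left, z up, the work surface at z = 0. Lengths are in mm, angles in rad, forces in N, time in s.
With the tool pointing down it reaches from about 350 to 775 mm from the base axis. Payload 7.3 kg.
Tool frame: the origin (TCP) lies midway between the tips of the shut fingers; the grasp point (between the pads) lies bot.tcp_to_grasp behind it (bot.tcp_to_grasp is the distance from the TCP to the grasp point, in mm); z points along the fingers, y is the direction in which the jaws open and shut (so a half turn about z gives the same grasp; the last joint's range is limited). The gripper opens to 92 mm and grips with 3 to 60 N. Pads are 19 mm wide; open, the fingers measure 130 mm over their backs; the gripper's body (75 mm by 190 mm) begins 47 mm behind the grasp point.
Start: joints at [0.968, 0.342, 1.524, -0, 1.275, -0.146], TCP at [231.555, 471.197, 226.741] pointing down, gripper open.
Joint ranges: [-2.53, 2.53], [-0.77, 2.02], [0.04, 2.7], [-1, 4.14], [0.28, 2.66], [-3.11, 3.11]. Speed limits (rad/s): [2.57, 2.57, 3.14, 3.14, 3.14, 3.14].

## Interface

Orientations are given as [roll, pitch, yaw] about the fixed x, y, z axes, in that order (R = Rz(yaw) Ry(pitch) Rx(roll)).
In Python, from plant import bot gives the robot as it stands.
- The arm moves only by the shell command python3 -m inch 'ROWS'. ROWS is JSON, one flat list of numbers, 7 for each row, row after row: the shift along the world's x, y, z in cm, then the turn, a rotation vector about the world's x, y, z in degrees, then the gripper command: -1 is shut, 1 is fully open, values between are in proportion. In form: [tx, ty, tz, ax, ay, az, fingers, tx, ty, tz, ax, ay, az, fingers, ...]. A call has exactly 5 rows; each row is the pose to reach, as a shift and turn from the pose measured when the call began; what a row does not reach only later rows make up. A row lasts 1/10 s, in which the tool goes at most 50 mm and 8.59 degrees, less where a joint would pass 70% of its speed; a pose out of reach is approached as far as the arm can. A call with a gripper value outside its range is refused whole. The fingers move at their own pace and stop on an object; the grip force is fixed at half the most. Time passes only in rows, so rows that repeat a pose let the fingers close, or fill a call up. It gives the time, the measured TCP pose, the force and the opening at its end, in the units of the state.
- bot.get_obs(): the state, without advancing time (a new reading comes with each control period).
- bot.capture(name): name is "scene" or "top" or "wrist"; returns the picture (400x640x3 uint8, red, green, blue); there is no depth.
- bot.calibration(name): a dict with "fx", "fy", "cx", "cy" (pixels), "cam_to_world" (4x4, takes a point from camera to world coordinates). Camera axes: x right, y down, z forward; pixel columns grow to the right and rows downward; lengths in mm; the calibration is good to about 2 mm. The wrist camera is an equidistant fisheye: a pixel r from the principal point sees the ray r / f radians off the axis. A picture is of the moment at which its call begins: read the wrist's pose just before it. calibration takes no time and is no camera call; for the wrist camera it gives the pose at the moment of the call.
- bot.close_job(): hands the job in, once; it reports no verdict.
The state is a dict: "time": time; "joint_positions": joint angles; "dq": joint speeds; "tau": joint torques, N m; "tool_pos": TCP position; "tcp_rot": TCP orientation; "contact_force": force on the tool from outside, world axes, zero at the start; "moment": the same for the moment, N m; "grip_width": finger opening in mm.
Only numpy, scipy, OpenCV 4.12 (cv2) and the standard library are available. Lean on these libraries where they do the work, as an engineer would, in place of code of your own. Each camera call takes 0.05 s, during which the arm holds its last target.

## Task

Mount the blue hanger bracket on the slotted light grey upright: push its four hook tabs into the two top rows of slots, lower it until it rests on the orange stop, and let go of it there. Then push the bracket down from above until its tabs are fully home in the slots and it sits square against the upright. Do not disturb the tape roll, the standing coupling and the adapter box that lie loose round the upright.

Things in the scene. Friction and masses are not known exactly. Their poses are not given: they have to be found in the camera images.
- bracket: Loose blue steel hanger bracket, about 0.3 kg, standing on its arm. Origin: foot of its upright flange's back face, middle line; z up, -x along the arm, +x along the hook tabs. Flange 4 thick (x -4 to 0), 44 wide, 79 high. Arm: tube 26 wide (y), 30 high (z 0 to 30), to x = -150, with an end lip on top (x -149 to -143, up to z 43). All in mm.
- bracket_grip (a point): Point in the bracket's arm, 85 mm in front of the flange's back face, middle line, 22 mm above the arm's underside: a place to grip across the 26 mm wide tube from above. Axes as the bracket's.
- bracket_pad (a point): Top centre of the bracket's press pad, the flange's top edge folded forward: 44 wide (y), from the flange's back face to 32 in front of it; the point lies 17 in front of that face, 79 above the underside. A thin rib (x -25 to -3) stands between arm and pad. All in mm.
- bracket_tabs (a point): Point on the flange's back face 49 mm above the underside, middle line, level with the upper necks' undersides. Four steel hook tabs stand out of the back at y -12 and +12, 6 wide: necks 5 high, out to x = 11.5, undersides at z = 13 and 49; at the end a lip (x 6.5 to 11.5) hangs 12 below the neck's underside. All in mm.
- slot_upright: Fixed light grey channel, 70 wide (y), 174 high, 44 deep, on a dark foot plate 80 x 100 x 10 that reaches 28 in front of the face. Origin: foot of its front face, middle line, on the table; z up, +x into the upright (the face looks to -x). Face: 4 thick, slots in two columns at y -12 and +12 and four rows, each 12 wide, 22 high, lower edges at z = 38, 74, 110, 146. All in mm.
- seat (a point): Point on the upright's face, middle line, 97 mm above the table: the bracket's origin lies here when fully home, axes parallel to the upright's. The tabs pass through the top two rows of slots when that origin is 12 to 17 mm above this point, until the flange lies against the face; the bracket then hooks in by coming down.
- stop_shoe (a joint): Orange friction stop (27 wide, 12 deep, 18 high) on the upright's face, under the bracket's place. 0 = up, its top 6 mm above the seat point: the bracket rests on it with its hooks half engaged. Grows as it is driven down (m, at most 0.009; 0.006 with the bracket home). No spring: it stays where pushed, gives way at about 9 N; the bracket's weight alone does not move it.
- tape_roll: Roll of brown tape lying flat, 80 mm across, 20 high, origin under its centre; bystander.
- coupling: Chrome coupling standing by itself in front of the upright, 33 mm across, 46 high, origin under its centre; bystander.
- adapter: Black adapter box lying flat by itself to the right of the upright (seen from the robot), 44 x 91 x 26 mm, origin under its centre, long side along its y; bystander.

How it is judged:
By the outcome, as a careful person would: the job done as asked, in the order asked, and still so for the second after the job is handed in, with the robot touching nothing.
It also fails if it takes over 51 s, if anything falls off the work surface, if the arm or the gripper's body presses on something with over 40 N, if the wrist force passes 120 N, or if a joint passes its speed limit or range.

## Working session

There is one attempt and no reset: what is moved stays moved. The work goes in short steps, Python scripts to look and compute and a shell command to move; the robot and the scene stay as the last step left them, time stands still between calls to the robot, and variables do not carry over. Pictures are saved under pics/ and viewed, and the job is handed in when it is done.

```bash
ls; mkdir -p pics; python3 - <<'E'
from plant import bot
import cv2,numpy as np
print(bot.get_obs()); print(bot.tcp_to_grasp)
for n in ["scene","top","wrist"]:
    c=bot.calibration(n); print(n,{k:(np.round(v,3).tolist() if k=="cam_to_world" else v) for k,v in c.items()})
    im=bot.capture(n); cv2.imwrite(f"pics/{n}0.png",im[:,:,::-1])
E
```

```text
pics
{'time': 0.0, 'joint_positions': array([ 9.67973764e-01,  3.42682363e-01,  1.52506653e+00,  8.35848185e-07,
        1.27542591e+00, -1.46000198e-01]), 'dq': array([-0.0016486 , -0.00128108, -0.00060644, -0.00056136, -0.00165471,
        0.00061773]), 'tau': array([-6.76736581e-04, -4.31236053e+01, -2.44217098e+01,  7.17036752e-02,
        5.60185465e-02, -1.33010640e-04]), 'tool_pos': array([231.30479536, 470.80981884, 226.04865113]), 'tcp_rot': array([-3.14002745e+00, -2.30965048e-04,  2.68476986e+00]), 'contact_force': array([ 0.1517147 , -0.108555  , -0.17395842]), 'moment': array([-0.02715055,  0.04300086,  0.02873252]), 'grip_width': 91.58532844527211}
18.8
scene {'fx': 388.87701961972266, 'fy': 388.87701961972266, 'cx': 316.23781439165464, 'cy': 196.2792341529637, 'cam_to_world': [[0.728, -0.378, 0.571, 76.916], [-0.685, -0.407, 0.604, -443.998], [0.004, -0.831, -0.556, 565.803], [0.0, 0.0, 0.0, 1.0]]}
top {'fx': 421.77459112835027, 'fy': 421.77459112835027, 'cx': 326.71986929061893, 'cy': 199.12944121380357, 'cam_to_world': [[-0.004, -0.986, 0.167, 404.027], [-1.0, -0.001, -0.03, 71.357], [0.029, -0.167, -0.985, 986.138], [0.0, 0.0, 0.0, 1.0]]}
wrist {'fx': 309.70691628693146, 'fy': 309.70691628693146, 'cx': 323.89172736954004, 'cy': 196.61836650279866, 'cam_to_world': [[0.44, 0.863, 0.249, 163.48], [0.898, -0.422, -0.124, 503.593], [-0.002, 0.278, -0.961, 384.04], [0.0, 0.0, 0.0, 1.0]]}
```

View pics/scene0.png

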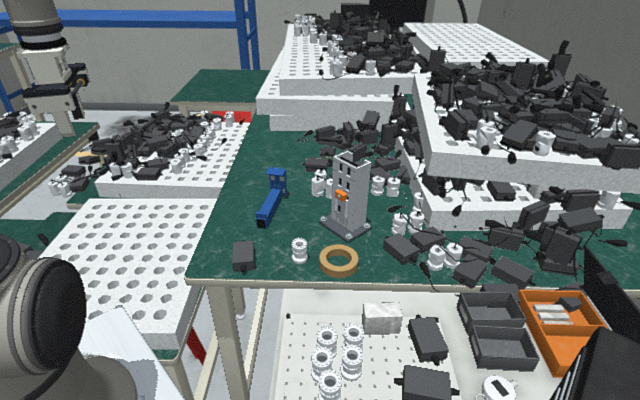

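View pics/top0.png

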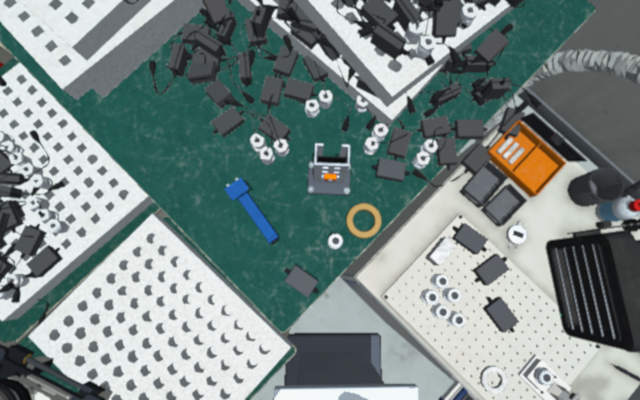

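View pics/wrist0.png

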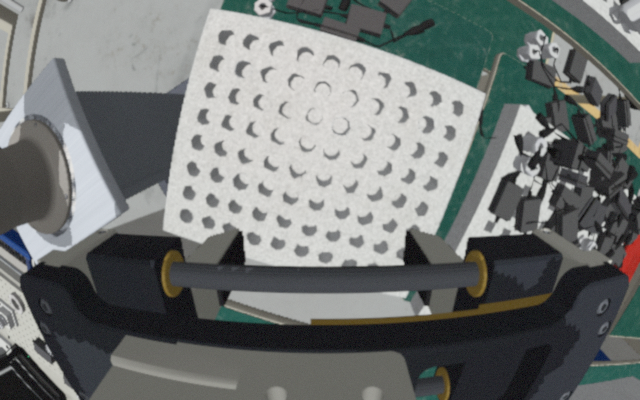

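```bash
python3 - <<'E'
import cv2
im=cv2.imread("pics/top0.png"); c=im[140:290,210:410]; cv2.imwrite("pics/t0z.png",cv2.resize(c,None,fx=4,fy=4,interpolation=cv2.INTER_CUBIC))
im=cv2.imread("pics/scene0.png"); c=im[140:290,220:420]; cv2.imwrite("pics/s0z.png",cv2.resize(c,None,fx=4,fy=4,interpolation=cv2.INTER_CUBIC))
E
```

```text
(no output)
```

View pics/t0z.png

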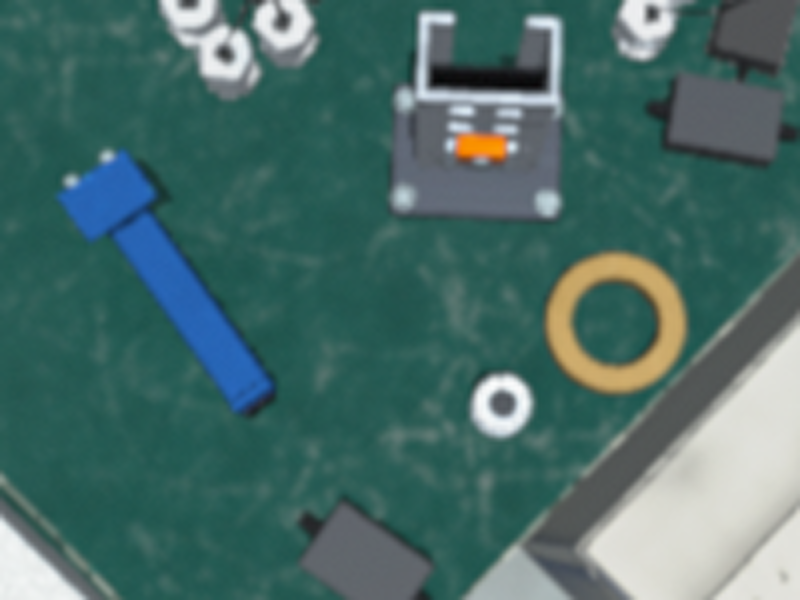

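View pics/s0z.png

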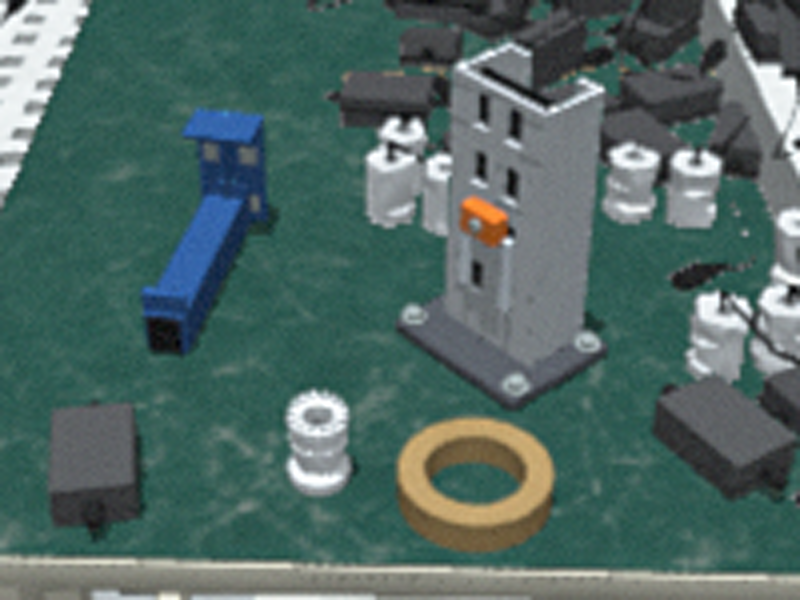

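```bash
cat > h.py <<'E'
import numpy as np, cv2
from plant import bot
def ray(cam,u,v,cal=None):
    c=cal or bot.calibration(cam); T=np.array(c["cam_to_world"])
    x=(u-c["cx"])/c["fx"]; y=(v-c["cy"])/c["fy"]
    if cam=="wrist":
        r=np.hypot(x,y); s=np.sin(r)/r if r>1e-9 else 1; d=np.array([x*s,y*s,np.cos(r)])
    else: d=np.array([x,y,1.])
    return T[:3,3],T[:3,:3]@(d/np.linalg.norm(d))
def onz(cam,u,v,z,cal=None):
    o,d=ray(cam,u,v,cal); return o+d*(z-o[2])/d[2]
def proj(cam,P,cal=None):
    c=cal or bot.calibration(cam); T=np.array(c["cam_to_world"]); p=T[:3,:3].T@(np.asarray(P,float)-T[:3,3])
    if cam=="wrist":
        th=np.arctan2(np.hypot(p[0],p[1]),p[2]); k=th/np.hypot(p[0],p[1])
        return c["cx"]+c["fx"]*p[0]*k,c["cy"]+c["fy"]*p[1]*k
    return c["cx"]+c["fx"]*p[0]/p[2],c["cy"]+c["fy"]*p[1]/p[2]
E
python3 - <<'E'
from h import *
np.set_printoptions(precision=1,suppress=True)
t=lambda X,Y,z:onz("top",210+X/4-.375,140+Y/4-.375,z)
s=lambda X,Y,z:onz("scene",220+X/4-.375,140+Y/4-.375,z)
for n,a in dict(padBL=(60,195,79),padBR=(123,150,79),padFR=(158,192,79),padFL=(92,240,79),lipL=(235,403,43),lipR=(270,380,43),footFL=(391,212,10),footFR=(560,218,10),upFL=(415,101,174),upFR=(560,104,174),upBL=(419,14,174),upBR=(561,19,174),coup=(502,405,46),tape=(616,322,20),adap=(724,118,26),box2=(367,556,26)).items(): print(n,t(*a))
print("scene")
for n,a in dict(footF=(513,405,10),footL=(398,325,10),footR=(606,350,10),upFL=(453,66,174),upFR=(551,108,174),upBR=(604,90,174),padFL=(184,136,79),padFR=(260,148,79),padBL=(197,110,79),padBR=(265,116,79),tape=(477,465,20),coup=(318,412,46)).items(): print(n,s(*a))
E
```

```text
padBL [581.6 266.2  79. ]
padBR [606.8 232.9  79. ]
padFR [583.4 213.2  79. ]
padFL [556.8 248.1  79. ]
lipL [471.1 173.1  43. ]
lipR [483.8 153.9  43. ]
footFL [585.2  87.4  10. ]
footFR [581.8 -12.1  10. ]
upFL [610.7  73.1 174. ]
upFR [609.4   1.2 174. ]
upBL [655.4  71.1 174. ]
upBR [653.1   0.1 174. ]
coup [469.4  24.8  46. ]
tape [518.9 -42.8  20. ]
adap [ 638.6 -108.    26. ]
box2 [386.8  99.9  26. ]
scene
footF [578.5 -15.4  10. ]
footL [582.1  80.   10. ]
footR [653.3 -18.7  10. ]
upFL [612.2  70.7 174. ]
upFR [616.4   4.3 174. ]
upBR [651.   -1.8 174. ]
padFL [555.  243.6  79. ]
padFR [580.1 200.6  79. ]
padBL [580.7 264.1  79. ]
padBR [607.4 228.9  79. ]
tape [521.1 -42.8  20. ]
coup [469.1  21.   46. ]
```

```bash
python3 -m inch '[20,-18.3,0,0,0,40,1, 20,-18.3,0,0,0,40,1, 20,-18.3,0,0,0,40,1, 20,-18.3,0,0,0,40,1, 20,-18.3,0,0,0,40,1]'
```

```text
time: 0.65
tool_pos: [396.3, 320.4, 226.2]
tcp_rot: [-3.141, -0.0, -2.928]
contact_force: [0.5, 1.0, 1.0]
grip_width: 91.9
```

```bash
python3 -m inch '[13.07,-12.1,-8,0,0,24.3,1, 13.07,-12.1,-8,0,0,24.3,1, 13.07,-12.1,-8,0,0,24.3,1, 13.07,-12.1,-8,0,0,24.3,1, 13.07,-12.1,-8,0,0,24.3,1]'
python3 - <<'E'
from h import *
import json
bot.get_obs()
c=bot.calibration("wrist"); im=bot.capture("wrist"); cv2.imwrite("pics/w1.png",im[:,:,::-1]); print(bot.get_obs()["tool_pos"],bot.get_obs()["tcp_rot"])
json.dump({k:np.array(v).tolist() for k,v in c.items()},open("w1.json","w"))
E
```

```text
time: 1.15
tool_pos: [528.8, 195.2, 142.9]
tcp_rot: [-3.141, -0.005, -2.508]
contact_force: [0.3, 0.7, 0.4]
grip_width: 92.0
[527.74801978 196.85332624 143.95130021] [ 3.14148124 -0.00391677 -2.50781234]
```

View pics/w1.png

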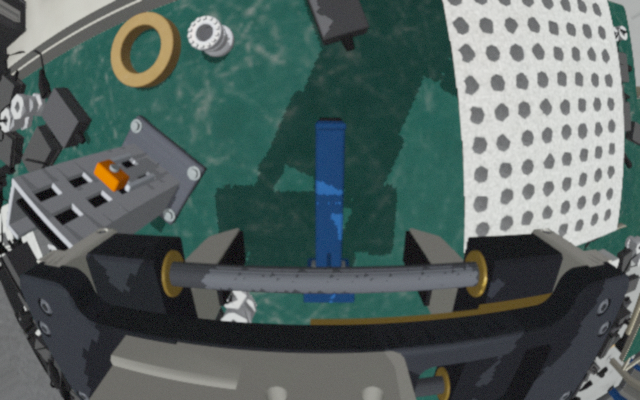

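```bash
python3 - <<'E'
from h import *
import json
c=json.load(open("w1.json"))
im=cv2.imread("pics/w1.png"); h=cv2.cvtColor(im,cv2.COLOR_BGR2HSV)
m=cv2.inRange(h,(105,120,40),(125,255,255))
for z,vs in((30,(150,180,210,235)),):
  for v in vs:
    xs=np.where(m[v,280:390])[0]+280
    a,b=onz("wrist",xs[0]-.5,v,z,c),onz("wrist",xs[-1]+.5,v,z,c); print(v,xs[0],xs[-1],((a+b)/2).round(1),np.linalg.norm(a-b).round(1))
ys=np.where(m[100:140,330])[0]+100; print(ys[0],ys[-1]); print(onz("wrist",330,ys[0]-.5,43,c).round(1))
ys=np.where(m[280:330,328])[0]+280; print(ys); print(onz("wrist",328,ys[-1]+.5,79,c).round(1))
E
```

```text
150 316 343 [493.2 174.9  30. ] 24.6
180 316 343 [515.  191.1  30. ] 25.2
210 316 341 [538.3 207.3  30. ] 24.0
235 316 341 [558.4 222.2  30. ] 24.7
120 139
[471.2 158.9  43. ]
[294 295 296 297 298 299 300 301]
[592.8 246.6  79. ]
```

```bash
python3 -m inch '[-0.4,0.03,-4,0,0,-0.3,1, -0.4,0.03,-8,0,0,-0.3,1, -0.4,0.03,-11,0,0,-0.3,1, -0.4,0.03,-13,0,0,-0.3,1, -0.4,0.03,-13.9,0,0,-0.3,1]'; python3 -m inch '[0,0,0,0,0,0,1, 0,0,0,0,0,0,-1, 0,0,0,0,0,0,-1, 0,0,0,0,0,0,-1, 0,0,0,0,0,0,-1]'
```

```text
time: 1.7
tool_pos: [522.0, 198.0, 3.5]
tcp_rot: [3.14, -0.007, -2.512]
contact_force: [0.1, -0.4, 1.0]
grip_width: 91.6
time: 2.2
tool_pos: [522.4, 198.1, 4.3]
tcp_rot: [3.141, -0.005, -2.512]
contact_force: [0.2, -0.4, -0.3]
grip_width: 64.7
```

```bash
python3 -m inch '[0,0,0,0,0,0,-1, 0,0,0,0,0,0,-1, 0,0,0,0,0,0,-1, 0,0,0,0,0,0,-1, 0,0,0,0,0,0,-1]'; python3 -m inch '[0,0,0,0,0,0,-1, 0,0,0,0,0,0,-1, 0,0,0,0,0,0,-1, 0,0,0,0,0,0,-1, 0,0,0,0,0,0,-1]'
```

```text
time: 2.7
tool_pos: [522.5, 198.0, 4.3]
tcp_rot: [3.141, -0.005, -2.512]
contact_force: [0.3, -0.2, -0.4]
grip_width: 25.6
time: 3.2
tool_pos: [522.5, 198.0, 4.3]
tcp_rot: [3.141, -0.005, -2.512]
contact_force: [-0.0, -0.4, 0.2]
grip_width: 25.7
```

```bash
python3 -m inch '[0,0,3,0,0,0,-1, 0,0,6,0,0,0,-1, 0,0,9,0,0,0,-1, 0,0,11.5,0,0,0,-1, 0,0,12.5,0,0,0,-1]'; python3 -m inch '[-1,-4,0,0,0,-8,-1, -2,-8,0,0,0,-16,-1, -3.2,-12,0,0,0,-24,-1, -3.2,-14.5,0,0,0,-32,-1, -3.2,-15.85,0,0,0,-37.8,-1]'
```

```text
time: 3.7
tool_pos: [523.2, 198.2, 131.2]
tcp_rot: [-3.141, -0.003, -2.512]
contact_force: [0.4, 0.2, -4.1]
grip_width: 25.7
time: 4.2
tool_pos: [490.0, 37.7, 130.1]
tcp_rot: [-3.141, -0.005, 3.104]
contact_force: [-0.8, 0.9, -3.0]
grip_width: 25.9
```

```bash
python3 -m inch '[0,0,0,0,0,0,-1, 0,0,0,0,0,0,-1, 0,0,0,0,0,0,-1, 0,0,0,0,0,0,-1, 0,0,0,0,0,0,-1]'; python3 - <<'E'
from h import *
import json
for n in ["wrist","top","scene"]:
    c=bot.calibration(n); im=bot.capture(n); cv2.imwrite(f"pics/{n}2.png",im[:,:,::-1])
    json.dump({k:np.array(v).tolist() for k,v in c.items()},open(n+"2.json","w"))
    if n!="wrist":
        cr=im[140:290,210:410] if n=="top" else im[140:290,220:420]
        cv2.imwrite(f"pics/{n}2z.png",cv2.resize(cr,None,fx=4,fy=4,interpolation=cv2.INTER_CUBIC)[:,:,::-1])
o=bot.get_obs(); print(o["tool_pos"],o["tcp_rot"],o["contact_force"],o["grip_width"],o["joint_positions"])
E
```

```text
time: 4.7
tool_pos: [490.0, 38.4, 130.0]
tcp_rot: [-3.141, -0.005, 3.106]
contact_force: [0.0, 0.7, -3.9]
grip_width: 26.1
[489.9841488   38.08683627 130.09257224] [-3.14110876 -0.0052444   3.10500601] [-0.2350681   0.01339885 -3.24226683] 25.77197007660465 [-7.80535655e-02  3.88967409e-01  1.74886324e+00 -8.28178090e-04
  1.00898199e+00 -1.61182150e+00]
```

View pics/wrist2.png

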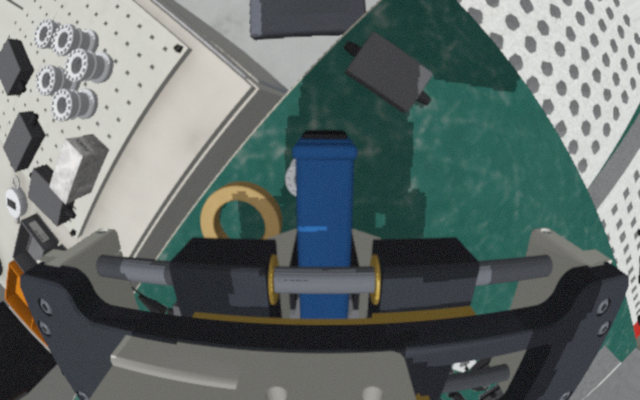

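View pics/top2z.png

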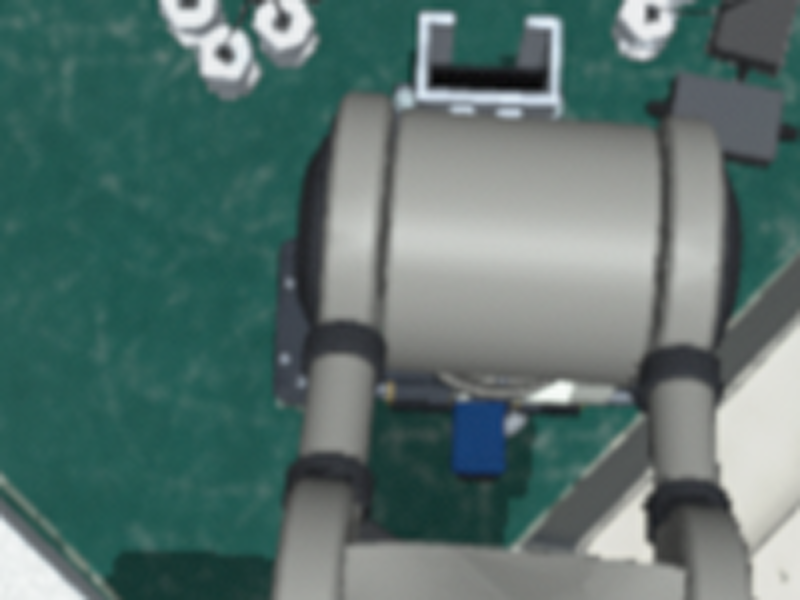

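View pics/scene2z.png

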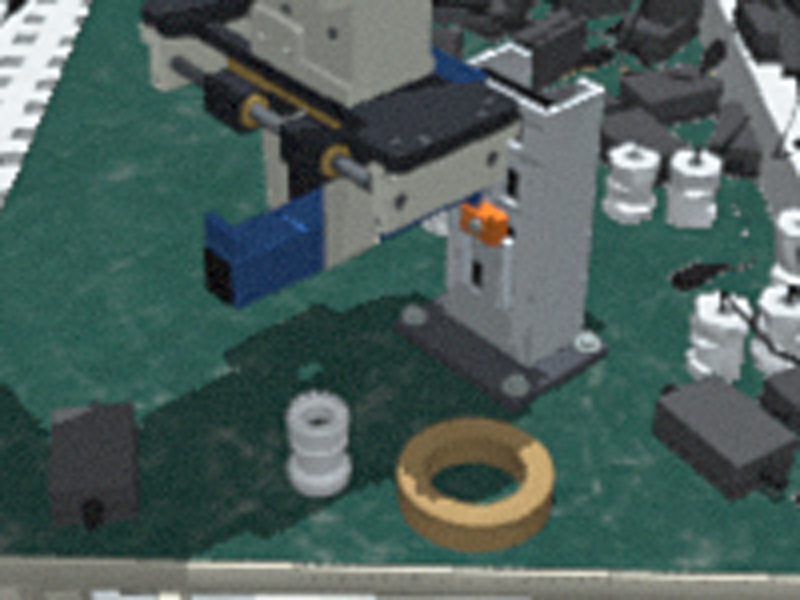

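```bash
python3 - <<'E'
from h import *
import json
np.set_printoptions(precision=1,suppress=True)
im=cv2.imread("pics/top0.png"); h=cv2.cvtColor(im,cv2.COLOR_BGR2HSV)
m=cv2.inRange(h,(5,180,150),(20,255,255)); m[:, :300]=0;m[:,360:]=0
ys,xs=np.where(m); print("stop px",xs.min(),xs.max(),ys.min(),ys.max(), onz("top",xs.mean(),ys.min()+1.5,103))
for z in(103,): print(onz("top",xs.min()-.5,ys.mean(),z),onz("top",xs.max()+.5,ys.mean(),z))
g=cv2.cvtColor(im,cv2.COLOR_BGR2GRAY)
for v in (146,150,154,158,160): print(v,g[v,308:356])
# expected bracket pts in held pose
o=bot.get_obs(); p=o["tool_pos"]; yaw=o["tcp_rot"][2]-np.pi
R=np.array([[np.cos(yaw),-np.sin(yaw),0],[np.sin(yaw),np.cos(yaw),0],[0,0,1]])
org=p+R@np.array([85.3,0,-4.3]); print("org",org,np.degrees(yaw))
for q in [(-150,-13,0),(-150,13,0),(-149,-13,43),(-149,13,43),(-150,-13,30),(0,22,79),(-32,22,79)]:
  P=org+R@np.array(q); u=np.array(proj("scene",P)); w=np.array(proj("top",P)); print(q,P,"scenez",(u-[220,140]+.375)*4,"topz",(w-[210,140]+.375)*4)
im=cv2.imread("pics/scene2.png"); cv2.imwrite("pics/s2zz.png",cv2.resize(im[180:225,260:360],None,fx=8,fy=8,interpolation=cv2.INTER_CUBIC))
im=cv2.imread("pics/top2.png"); cv2.imwrite("pics/t2zz.png",cv2.resize(im[230:270,310:350],None,fx=8,fy=8,interpolation=cv2.INTER_CUBIC))
E
```

```text
stop px 325 335 174 179 [605.4  37.3 103. ]
[603.9  49.3 103. ] [603.9  25.7 103. ]
146 [ 70  71  72  74  74  71 118 202 202 153 122 123 129 131 129 103  80  74
  75  75  74  74  75  74  73  75  76  76  76  75  74  73  81 117 161 181
 195 203 206 214 224 199 133  81  70  70  69  70]
150 [ 72  71  72  77  76  76 128 202 191 137 102  97  99 100  98  85  78  78
  78  78  78  76  77  75  75  76  75  75  73  74  76  80  86  94 100  99
  99  97  88 124 201 195 132  81  69  70  73  74]
154 [ 72  75  75  71  53  55 124 193 164 112  97  98  97  98  92  81  74  72
  71  74  74  74  74  72  70  72  66  57  52  53  59  76  94  99  99  99
  97  86  81 131 207 197 132  84  77  78  77  76]
158 [ 79  75  72  67  53  81 162 212 162  79  24  16  18  16  17  16  17  19
  18  18  19  19  20  21  20  20  22  20  20  26  23  26  26  28  31  32
  30  30  50 125 196 169 106  74  75  78  77  79]
160 [ 76  78  80  75  58  86 168 213 158  72  19  14  12  14  12  14  12  12
  13  12  12  13  14  10  13  12  13  12  14  13  13  12  11  13  12  13
  13  26  60 128 194 163 101  74  76  78  76  75]
org [575.2  35.  125.8] -2.0962603290845294
(-150, -13, 0) [424.9  27.5 125.8] scenez [234.2 317.2] topz [505.1 482.4]
(-150, 13, 0) [425.8  53.4 125.8] scenez [201.7 292.4] topz [453.7 480.7]
(-149, -13, 43) [425.9  27.4 168.8] scenez [231.1 240.5] topz [509.7 478.1]
(-149, 13, 43) [426.8  53.4 168.8] scenez [197.7 216.6] topz [455.6 476.3]
(-150, -13, 30) [424.9  27.5 155.8] scenez [230.8 264.8] topz [508.2 480.9]
(0, 22, 79) [576.   57.  204.8] scenez [423.8  44.1] topz [448.8 156.1]
(-32, 22, 79) [544.1  58.1 204.8] scenez [376.   63.4] topz [446.5 222.6]
```

View pics/s2zz.png

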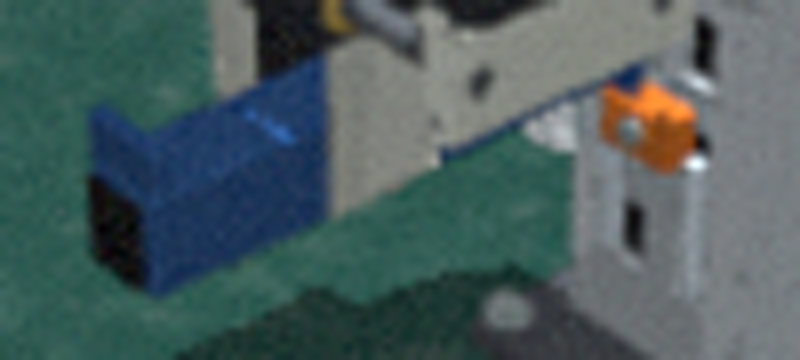

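View pics/t2zz.png

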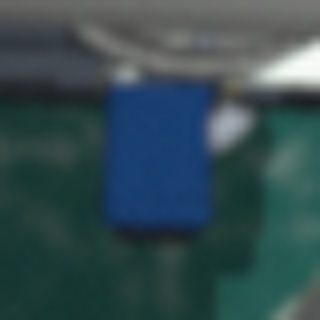

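```bash
python3 - <<'E'
from h import *
import json
np.set_printoptions(precision=1,suppress=True)
def Rz(a): return np.array([[np.cos(a),-np.sin(a),0],[np.sin(a),np.cos(a),0],[0,0,1]])
R=Rz(np.radians(36)); org=np.array([592.5,246.8,0])
for q in [(-150,-13,0),(-150,13,0),(-149,-13,43),(-149,13,43)]:
  u=np.array(proj("scene",org+R@np.array(q))); print(q,"s0z",(u-[220,140]+.375)*4)
U=Rz(-.033)
for n,P in dict(upFL=(0,35,174),upFR=(0,-35,174),footF=(-28,-50,10),footL=(-28,50,10),stopTF=(-12,-13.5,103),stopTL=(-12,13.5,103)).items():
  P=np.array([611,37,0])+U@np.array(P); print(n,"s0z",(np.array(proj("scene",P))-[220,140]+.375)*4,"t0z",(np.array(proj("top",P))-[210,140]+.375)*4)
c=json.load(open("wrist2.json")); yaw=np.radians(-2.1); R=Rz(yaw); p=np.array([490,38.2,130.1])
for pit in (-3,0,3):
  a=np.radians(pit); Ry=np.array([[np.cos(a),0,np.sin(a)],[0,1,0],[-np.sin(a),0,np.cos(a)]])
  for q in [(-149,-13,43),(-149,13,43),(-143,-13,30),(-143,13,30),(-150,-13,0)]:
    P=p+R@(np.array([0,0,18.8])+Ry@(np.array(q)-[-85.3,0,23.1])); print(pit,q,np.array(proj("wrist",P,c)))
im=cv2.imread("pics/wrist2.png"); cv2.imwrite("pics/w2zz.png",cv2.resize(im[120:240,270:380],None,fx=5,fy=5,interpolation=cv2.INTER_CUBIC))
im=cv2.imread("pics/scene0.png"); cv2.imwrite("pics/s0zz.png",cv2.resize(im[160:235,245:345],None,fx=8,fy=8,interpolation=cv2.INTER_CUBIC))
E
```

```text
(-150, -13, 0) s0z [187.8 360.3]
(-150, 13, 0) s0z [144.8 355. ]
(-149, -13, 43) s0z [183.2 299.6]
(-149, 13, 43) s0z [139.1 294.3]
upFL s0z [451.3  65.2] t0z [417.2  98.1]
upFR s0z [545.8 113.9] t0z [558.3 103.1]
footF s0z [512.2 399.8] t0z [560.  218.7]
footL s0z [392.  317.2] t0z [390.2 213. ]
stopTF s0z [493.4 221.2] t0z [507. 156.]
stopTL s0z [458.8 200.7] t0z [456.6 154.3]
-3 (-149, -13, 43) [292.4 136.8]
-3 (-149, 13, 43) [357.8 137. ]
-3 (-143, -13, 30) [295.5 149.5]
-3 (-143, 13, 30) [354.5 149.6]
-3 (-150, -13, 0) [300.5 132.4]
0 (-149, -13, 43) [291.5 140. ]
0 (-149, 13, 43) [358.7 140.2]
0 (-143, -13, 30) [294.8 151. ]
0 (-143, 13, 30) [355.1 151.1]
0 (-150, -13, 0) [300.  130.4]
3 (-149, -13, 43) [290.6 143.8]
3 (-149, 13, 43) [359.6 144. ]
3 (-143, -13, 30) [294.2 152.9]
3 (-143, 13, 30) [355.8 153.1]
3 (-150, -13, 0) [299.5 128.7]
```

View pics/w2zz.png

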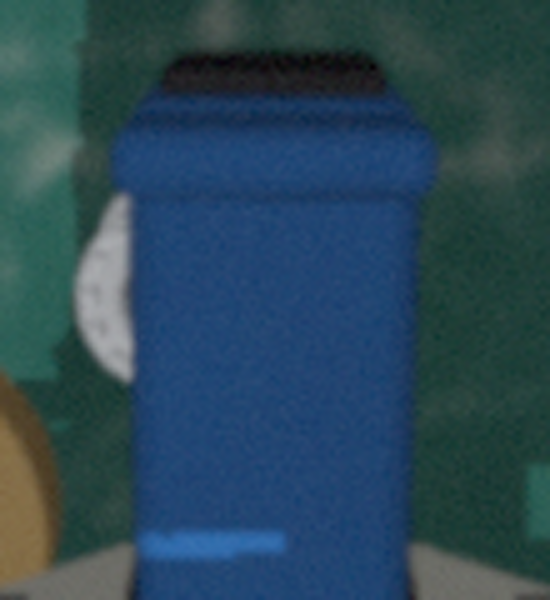

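View pics/s0zz.png

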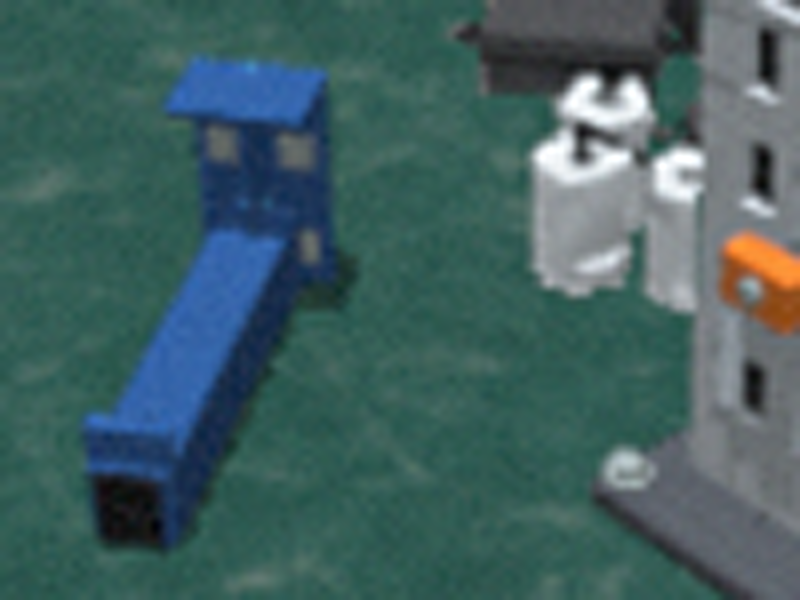

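```bash
python3 - <<'E'
from h import *
np.set_printoptions(precision=1,suppress=True)
def Rz(a): return np.array([[np.cos(a),-np.sin(a),0],[np.sin(a),np.cos(a),0],[0,0,1]])
R=Rz(np.radians(-2.1)); p=np.array([490,38.2,130.1])
for pit in (0,2,4):
  a=np.radians(pit); Ry=np.array([[np.cos(a),0,np.sin(a)],[0,1,0],[-np.sin(a),0,np.cos(a)]])
  for q in [(0,-22,79),(-32,-22,79),(0,-22,0),(-4,-22,0),(0,22,79),(-40,-13,0),(-150,-13,0),(-60,-13,0)]:
    P=p+R@(np.array([0,0,18.8])+Ry@(np.array(q)-[-85.3,0,23.1])); print(pit,q,P,(np.array(proj("scene",P))-[310,130])*8)
im=cv2.imread("pics/scene2.png"); cv2.imwrite("pics/s2y.png",cv2.resize(im[130:205,310:385],None,fx=8,fy=8,interpolation=cv2.INTER_CUBIC))
E
```

```text
0 (0, -22, 79) [574.4  13.1 204.8] [245.4 227.5]
0 (-32, -22, 79) [542.5  14.3 204.8] [149.2 269. ]
0 (0, -22, 0) [574.4  13.1 125.8] [233.6 497.9]
0 (-4, -22, 0) [570.4  13.2 125.8] [222.4 503.4]
0 (0, 22, 79) [576.   57.1 204.8] [124.3 165. ]
0 (-40, -13, 0) [534.8  23.5 125.8] [ 95.2 539.6]
0 (-150, -13, 0) [424.9  27.6 125.8] [-254.9  711.1]
0 (-60, -13, 0) [514.8  24.3 125.8] [ 35.6 568.8]
2 (0, -22, 79) [576.3  13.  201.8] [250.5 235.9]
2 (-32, -22, 79) [544.4  14.2 202.9] [154.9 273.4]
2 (0, -22, 0) [573.6  13.1 122.8] [230.8 508.6]
2 (-4, -22, 0) [569.6  13.3 123. ] [219.6 513.8]
2 (0, 22, 79) [577.9  57.  201.8] [129.6 173.4]
2 (-40, -13, 0) [534.   23.6 124.2] [ 92.7 545.9]
2 (-150, -13, 0) [424.1  27.6 128.1] [-258.1  704.7]
2 (-60, -13, 0) [514.   24.3 124.9] [ 33.1 572.9]
4 (0, -22, 79) [578.1  13.  198.7] [255.2 244.7]
4 (-32, -22, 79) [546.2  14.1 200.9] [160.3 278.1]
4 (0, -22, 0) [572.6  13.2 119.9] [227.7 519.4]
4 (-4, -22, 0) [568.6  13.3 120.2] [216.6 524.1]
4 (0, 22, 79) [579.7  56.9 198.7] [134.6 182.1]
4 (-40, -13, 0) [533.1  23.6 122.7] [ 90.  552.2]
4 (-150, -13, 0) [423.4  27.6 130.4] [-261.   697.9]
4 (-60, -13, 0) [513.1  24.3 124.1] [ 30.5 576.9]
```

View pics/s2y.png

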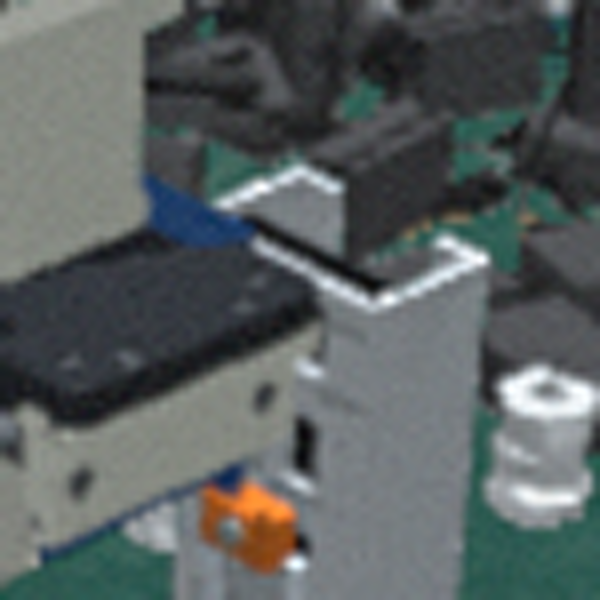

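```bash
python3 - <<'E'
from h import *
im=cv2.imread("pics/scene2.png"); h=cv2.cvtColor(im,cv2.COLOR_BGR2HSV)
m=cv2.inRange(h,(105,110,30),(125,255,255))
pts=[]
for u in list(range(281,300))+list(range(316,338)):
    v=np.where(m[180:225,u])[0]
    if len(v): pts.append((u,v.max()+180))
print(pts)
# old: bracket on table
im=cv2.imread("pics/scene0.png")
E
```

```text
[(281, np.int64(215)), (282, np.int64(215)), (283, np.int64(214)), (284, np.int64(214)), (285, np.int64(213)), (286, np.int64(212)), (287, np.int64(212)), (288, np.int64(212)), (289, np.int64(211)), (290, np.int64(211)), (291, np.int64(210)), (292, np.int64(210)), (293, np.int64(209)), (294, np.int64(209)), (295, np.int64(209)), (296, np.int64(208)), (297, np.int64(207)), (298, np.int64(207)), (299, np.int64(207)), (318, np.int64(198)), (320, np.int64(197)), (324, np.int64(195)), (337, np.int64(190))]
```

```bash
python3 -m inch '[0.3,0.1,-0.5,0,-0.5,0,-1, 0.6,0.1,-1,0,-1,0,-1, 1,0.1,-1.43,0,-1,0,-1, 1,0.1,-1.43,0,-1,0,-1, 1,0.1,-1.43,0,-1,0,-1]'; python3 - <<'E'
from h import *
im=bot.capture("scene"); cv2.imwrite("pics/s3.png",cv2.resize(im[130:205,310:385],None,fx=8,fy=8,interpolation=cv2.INTER_CUBIC)[:,:,::-1])
print(bot.get_obs()["tool_pos"])
E
```

```text
time: 5.35
tool_pos: [500.0, 39.1, 115.5]
tcp_rot: [3.141, 0.012, 3.105]
contact_force: [0.2, 0.2, -3.6]
grip_width: 25.9
[500.04744776  39.02610238 115.73511715]
```

View pics/s3.png

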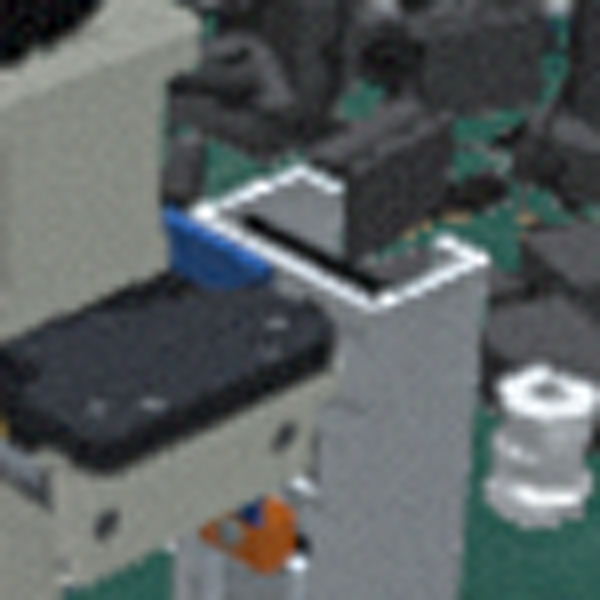

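```bash
python3 -m inch '[0.8,-0.03,0,0,0,0,-1, 1.2,-0.04,0,0,0,0,-1, 1.4,-0.05,0,0,0,0,-1, 1.6,-0.06,0,0,0,0,-1, 1.7,-0.06,0,0,0,0,-1]'
```

```text
time: 5.9
tool_pos: [517.2, 38.4, 115.7]
tcp_rot: [3.141, 0.012, 3.105]
contact_force: [-0.4, -0.1, -3.3]
grip_width: 26.0
```

```bash
python3 -m inch '[0.2,-0.01,0,0,0,0,-1, 0.4,-0.015,0,0,0,0,-1, 0.5,-0.02,0,0,0,0,-1, 0.6,-0.02,0,0,0,0,-1, 0.6,-0.02,0,0,0,0,-1]'
```

```text
time: 6.4
tool_pos: [522.2, 38.3, 115.4]
tcp_rot: [3.141, 0.01, 3.105]
contact_force: [-4.5, -0.4, -2.8]
grip_width: 25.8
```

```bash
python3 -m inch '[0.2,-0.01,0,0,0,0,-1, 0.3,-0.01,0,0,0,0,-1, 0.3,-0.01,0,0,0,0,-1, 0.3,-0.01,0,0,0,0,-1, 0.3,-0.01,0,0,0,0,-1]'; python3 - <<'E'
from h import *
o=bot.get_obs(); print(o["tool_pos"],o["contact_force"],o["moment"])
im=bot.capture("scene"); cv2.imwrite("pics/s4.png",cv2.resize(im[130:225,270:370],None,fx=6,fy=6,interpolation=cv2.INTER_CUBIC)[:,:,::-1])
im=bot.capture("top"); cv2.imwrite("pics/t4.png",cv2.resize(im[140:240,280:380],None,fx=6,fy=6,interpolation=cv2.INTER_CUBIC)[:,:,::-1])
E
```

```text
time: 6.9
tool_pos: [522.2, 38.3, 114.9]
tcp_rot: [3.142, 0.003, 3.105]
contact_force: [-12.7, -1.1, 2.4]
grip_width: 25.8
[522.23266736  38.30120715 114.94160494] [-12.68111511  -1.05725769   2.41387845] [-0.03168955  1.6722469  -0.07396838]
```

View pics/s4.png

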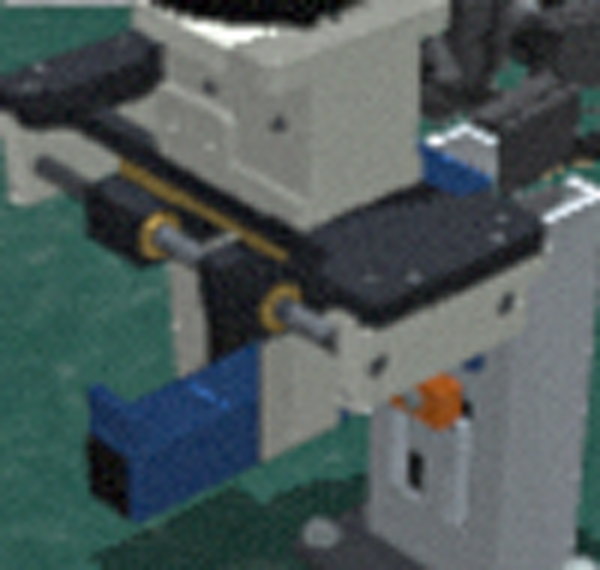

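View pics/t4.png

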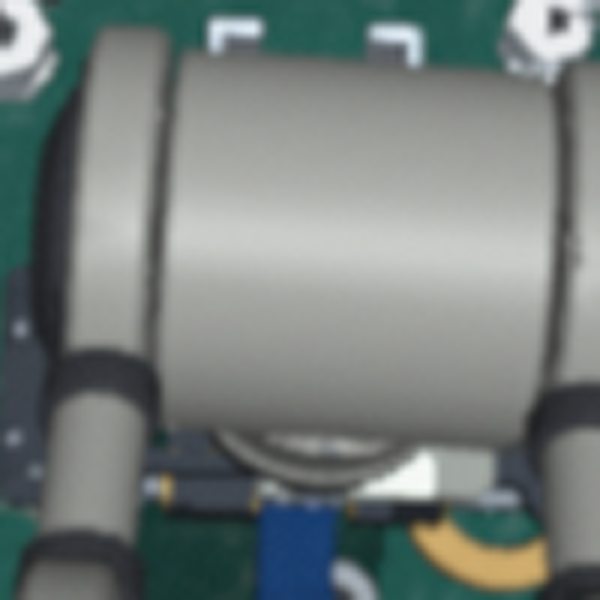

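```bash
python3 -m inch '[0.05,0,-0.1,0,0,0,-1, 0.05,0,-0.2,0,0,0,-1, 0.05,0,-0.3,0,0,0,-1, 0.05,0,-0.4,0,0,0,-1, 0.05,0,-0.5,0,0,0,-1]'
```

```text
time: 7.5
tool_pos: [522.2, 38.4, 109.7]
tcp_rot: [3.142, 0.002, 3.105]
contact_force: [-4.7, -0.2, -2.0]
grip_width: 25.8
```

```bash
python3 -m inch '[0.02,0,-0.1,0,0,0,-1, 0.02,0,-0.2,0,0,0,-1, 0.02,0,-0.25,0,0,0,-1, 0.02,0,-0.3,0,0,0,-1, 0.02,0,-0.3,0,0,0,-1]'
```

```text
time: 8.0
tool_pos: [522.2, 38.4, 106.6]
tcp_rot: [3.141, 0.001, 3.105]
contact_force: [-4.3, 0.2, -2.0]
grip_width: 25.8
```

```bash
python3 -m inch '[0,0,-0.05,0,0,0,-1, 0,0,-0.1,0,0,0,-1, 0,0,-0.1,0,0,0,-1, 0,0,-0.1,0,0,0,-1, 0,0,-0.1,0,0,0,-1]'
```

```text
time: 8.5
tool_pos: [522.1, 38.4, 106.1]
tcp_rot: [3.142, 0.001, 3.105]
contact_force: [-6.5, 0.9, 3.0]
grip_width: 25.7
```

```bash
python3 -m inch '[0,0,0.02,0,0,0,-1, 0,0,0.02,0,0,0,-1, 0,0,0.02,0,0,0,0, 0,0,0.02,0,0,0,0, 0,0,0.02,0,0,0,0]'; python3 -m inch '[0,0,0,0,0,0,0, 0,0,0,0,0,0,0, 0,0,0,0,0,0,0, 0,0,0,0,0,0,0, 0,0,0,0,0,0,0]';python3 - <<'E'
from h import *
im=bot.capture("scene"); cv2.imwrite("pics/s5.png",cv2.resize(im[130:225,270:370],None,fx=6,fy=6,interpolation=cv2.INTER_CUBIC)[:,:,::-1])
E
```

```text
time: 9.0
tool_pos: [523.2, 38.3, 106.8]
tcp_rot: [-3.142, 0.004, 3.105]
contact_force: [-0.1, -0.1, 0.1]
grip_width: 43.7
time: 9.5
tool_pos: [523.2, 38.3, 106.7]
tcp_rot: [-3.142, 0.004, 3.105]
contact_force: [0.0, -0.5, -1.0]
grip_width: 45.9
```

View pics/s5.png

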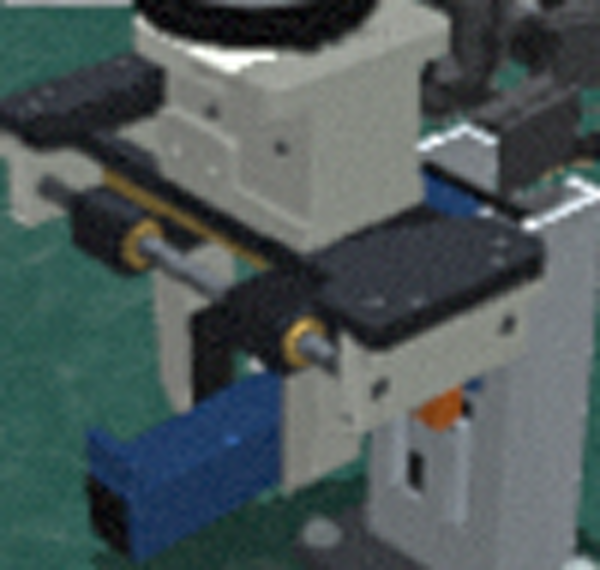

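```bash
python3 -m inch '[0,0,2,0,0,0,0, 0,0,5,0,0,0,0, 0,0,9,0,0,0,0, -5,0,12,0,0,0,-1, -10,0,12,0,0,0,-1]'; python3 -m inch '[-5,0,0,0,0,0,-1, -7,0,0,0,0,0,-1, -7,0,0,0,0,0,-1, -7,0,0,0,0,0,-1, -7,0,0,0,0,0,-1]'; python3 - <<'E'
from h import *
import json
for n in ["wrist","top","scene"]:
    c=bot.calibration(n); im=bot.capture(n); cv2.imwrite(f"pics/{n}6.png",im[:,:,::-1])
    json.dump({k:np.array(v).tolist() for k,v in c.items()},open(n+"6.json","w"))
    if n!="wrist":
        cr=im[140:240,270:370] if n=="top" else im[130:230,270:370]
        cv2.imwrite(f"pics/{n}6z.png",cv2.resize(cr,None,fx=6,fy=6,interpolation=cv2.INTER_CUBIC)[:,:,::-1])
E
```

```text
time: 10.05
tool_pos: [431.9, 38.1, 228.9]
tcp_rot: [-3.141, 0.011, 3.105]
contact_force: [-0.6, 0.8, -0.0]
grip_width: 34.4
time: 10.55
tool_pos: [363.2, 37.9, 229.0]
tcp_rot: [-3.141, 0.011, 3.105]
contact_force: [0.0, -0.4, -0.3]
grip_width: 0.7
```

View pics/scene6z.png

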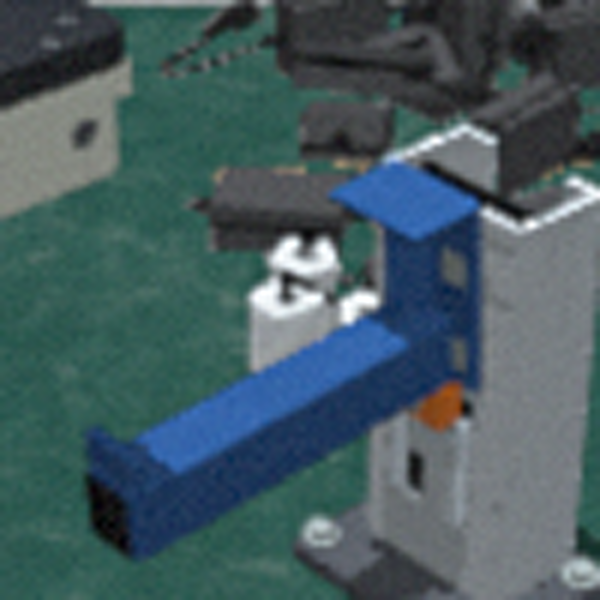

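View pics/top6z.png

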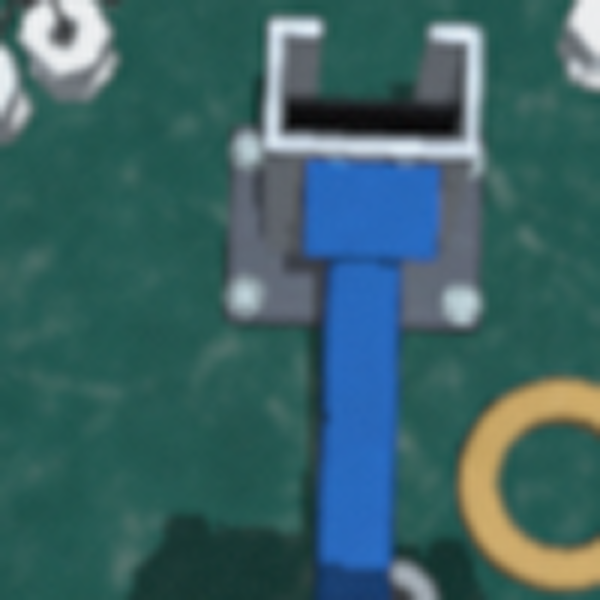

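View pics/wrist6.png

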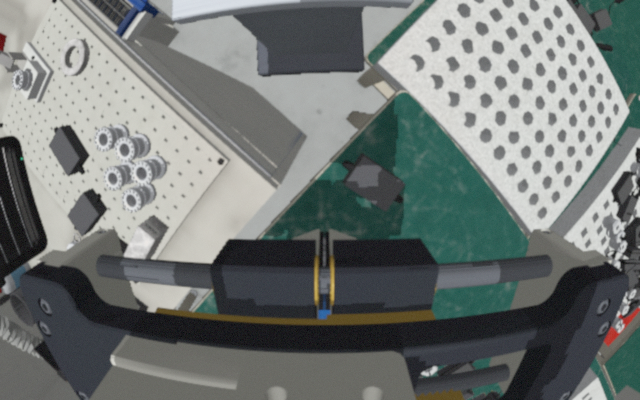

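```bash
python3 - <<'E'
from h import *
for X,Y in((303,160),(440,168),(371,165),(371,209),(371,260)): print(onz("top",270+X/6-.42,140+Y/6-.42,182).round(1))
for X,Y in((333,192),(418,240),(478,205),(395,162)): print("s",onz("scene",270+X/6-.42,130+Y/6-.42,182).round(1))
o=bot.get_obs(); print(o["tool_pos"],o["joint_positions"])
E
```

```text
[605.9  59.9 182. ]
[603.4  15.1 182. ]
[604.3  37.7 182. ]
[589.6  37.8 182. ]
[572.6  37.9 182. ]
s [572.6  54.3 182. ]
s [570.1  11.7 182. ]
s [602.2  14.3 182. ]
s [603.7  55.1 182. ]
[362.7318608   37.96738805 228.59961109] [-1.07093004e-01  3.39062045e-02  1.91140980e+00  4.12759251e-04
  1.18634533e+00 -1.64156174e+00]
```

```bash
python3 -m inch '[5,0,0,0,0,0,-1, 10,0,0,0,-0.5,0,-1, 15,-0.1,0,0,-0.5,0,-1, 20,-0.1,0,0,-0.5,0,-1, 23,-0.1,-1,0,-0.5,0,-1]'; python3 -m inch '[0,0,-1,0,0,0,-1, 0,0,-2,0,0,0,-1, 0,0,-2.6,0,0,0,-1, 0,0,-3,0,0,0,-1, 0,0,-3,0,0,0,-1]'
```

```text
time: 11.2
tool_pos: [596.7, 36.8, 218.2]
tcp_rot: [-3.142, 0.021, 3.105]
contact_force: [0.2, 0.3, 1.7]
grip_width: 0.4
time: 11.7
tool_pos: [595.9, 36.9, 188.3]
tcp_rot: [-3.142, 0.021, 3.105]
contact_force: [0.5, 0.1, -0.9]
grip_width: 0.6
```

```bash
python3 -m inch '[-0.2,0,-0.2,0,0.6,0,-1, -0.2,0,-0.3,0,1.2,0,-1, -0.2,0,-0.4,0,1.2,0,-1, -0.2,0,-0.5,0,1.2,0,-1, -0.2,0,-0.6,0,1.2,0,-1]'; python3 -m inch '[0,0,-0.1,0,0,0,-1, 0,0,-0.2,0,0,0,-1, 0,0,-0.2,0,0,0,-1, 0,0,-0.2,0,0,0,-1, 0,0,-0.2,0,0,0,-1]'
```

```text
time: 12.2
tool_pos: [594.0, 36.9, 182.4]
tcp_rot: [-3.141, 0.0, 3.105]
contact_force: [-1.4, 0.4, 5.6]
grip_width: 0.5
time: 12.7
tool_pos: [594.3, 36.9, 181.6]
tcp_rot: [-3.141, 0.002, 3.105]
contact_force: [-1.9, -0.7, 5.7]
grip_width: 0.8
```

Contact at about 182.4, as predicted. I'll press gradually.

```bash
python3 -m inch '[0,0,-0.15,0,0,0,-1, 0,0,-0.3,0,0,0,-1, 0,0,-0.35,0,0,0,-1, 0,0,-0.4,0,0,0,-1, 0,0,-0.4,0,0,0,-1]'; python3 -m inch '[0,0,-0.15,0,0,0,-1, 0,0,-0.3,0,0,0,-1, 0,0,-0.35,0,0,0,-1, 0,0,-0.4,0,0,0,-1, 0,0,-0.4,0,0,0,-1]'
```

```text
time: 13.2
tool_pos: [594.7, 36.9, 179.1]
tcp_rot: [-3.141, 0.004, 3.105]
contact_force: [-2.6, -0.5, 7.0]
grip_width: 0.3
time: 13.7
tool_pos: [595.0, 36.9, 176.5]
tcp_rot: [-3.141, 0.006, 3.105]
contact_force: [-1.7, -0.1, 7.4]
grip_width: 0.5
```

```bash
python3 -m inch '[0,0,-0.1,0,0,0,-1, 0,0,-0.2,0,0,0,-1, 0,0,-0.3,0,0,0,-1, 0,0,-0.3,0,0,0,-1, 0,0,-0.3,0,0,0,-1]'
```

```text
time: 14.2
tool_pos: [595.4, 36.9, 175.6]
tcp_rot: [-3.14, 0.008, 3.105]
contact_force: [-3.9, -0.1, 11.6]
grip_width: 0.4
```

```bash
python3 -m inch '[0,0,-0.2,0,0,0,-1, 0,0,-0.4,0,0,0,-1, 0,0,-0.5,0,0,0,-1, 0,0,-0.5,0,0,0,-1, 0,0,-0.5,0,0,0,-1]'; python3 - <<'E'
from h import *
im=bot.capture("scene"); cv2.imwrite("pics/s7.png",cv2.resize(im[130:230,270:370],None,fx=6,fy=6,interpolation=cv2.INTER_CUBIC)[:,:,::-1])
E
```

```text
time: 14.7
tool_pos: [595.9, 36.9, 175.3]
tcp_rot: [-3.14, 0.013, 3.106]
contact_force: [-10.0, 0.7, 26.3]
grip_width: 0.0
```

View pics/s7.png

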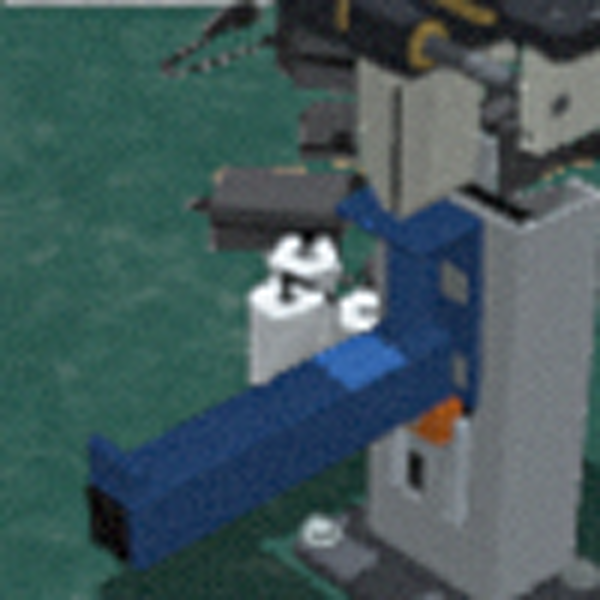

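```bash
python3 -m inch '[0,0,1,0,0,0,-1, 0,0,4,0,0,0,-1, -5,0,6,0,0,0,-1, -10,0,6,0,0,0,-1, -15,0,6,0,0,0,-1]'; python3 -m inch '[-5,0,0,0,0,0,-1, -8,0,0,0,0,0,-1, -8,0,0,0,0,0,-1, -8,0,0,0,0,0,-1, -8,0,0,0,0,0,-1]'; python3 - <<'E'
from h import *
for n in ["top","scene"]:
    im=bot.capture(n); cv2.imwrite(f"pics/{n}8.png",im[:,:,::-1])
    cr=im[140:240,270:370] if n=="top" else im[130:230,270:370]
    cv2.imwrite(f"pics/{n}8z.png",cv2.resize(cr,None,fx=6,fy=6,interpolation=cv2.INTER_CUBIC)[:,:,::-1])
def Rz(a): return np.array([[np.cos(a),-np.sin(a),0],[np.sin(a),np.cos(a),0],[0,0,1]])
for org in ([609.5,37,97],):
 for pit in (0,2):
  a=np.radians(pit); Ry=np.array([[np.cos(a),0,np.sin(a)],[0,1,0],[-np.sin(a),0,np.cos(a)]])
  for q in [(-150,-13,0),(-30,-13,0),(-149,13,43),(0,-22,79),(-32,-22,79),(-32,22,79),(0,-22,0),(-2,-22,0)]:
    P=np.array(org)+Rz(-.034)@np.linalg.inv(Ry)@np.array(q); print(pit,q,((np.array(proj("scene",P))-[270,130]+.42)*6).round(0))
E
```

```text
time: 15.25
tool_pos: [448.2, 36.9, 235.7]
tcp_rot: [-3.14, 0.015, 3.106]
contact_force: [0.5, 0.3, 1.3]
grip_width: 0.6
time: 15.75
tool_pos: [369.5, 36.8, 236.0]
tcp_rot: [-3.14, 0.016, 3.106]
contact_force: [0.8, 0.2, -0.1]
grip_width: 0.3
0 (-150, -13, 0) [135. 561.]
0 (-30, -13, 0) [400. 425.]
0 (-149, 13, 43) [ 83. 418.]
0 (0, -22, 79) [489. 213.]
0 (-32, -22, 79) [422. 244.]
0 (-32, 22, 79) [333. 196.]
0 (0, -22, 0) [477. 405.]
0 (-2, -22, 0) [473. 407.]
2 (-150, -13, 0) [136. 573.]
2 (-30, -13, 0) [400. 428.]
2 (-149, 13, 43) [ 81. 433.]
2 (0, -22, 79) [483. 216.]
2 (-32, -22, 79) [416. 250.]
2 (-32, 22, 79) [327. 201.]
2 (0, -22, 0) [477. 405.]
2 (-2, -22, 0) [473. 407.]
```

View pics/scene8z.png

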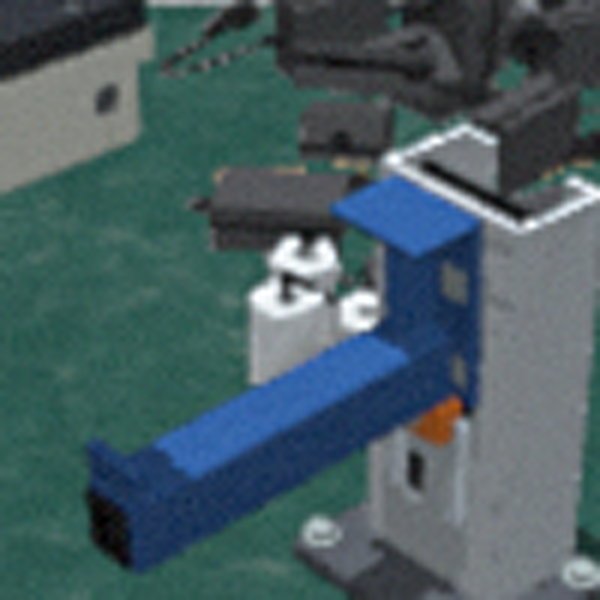

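View pics/top8z.png

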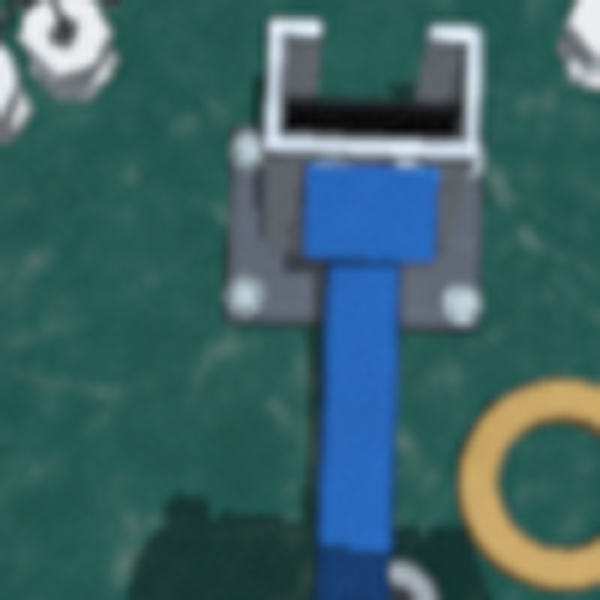

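```bash
python3 - <<'E'
from h import *
def Rz(a): return np.array([[np.cos(a),-np.sin(a),0],[np.sin(a),np.cos(a),0],[0,0,1]])
def slope(f):
    im=cv2.imread(f); h=cv2.cvtColor(im,cv2.COLOR_BGR2HSV)
    m=cv2.inRange(h,(105,110,30),(125,255,255)); pts=[]
    for u in range(295,333):
        v=np.where(m[180:230,u])[0]; pts.append((u,v.max()+180))
    pts=np.array(pts); k=np.polyfit(pts[:,0],pts[:,1],1); r=pts[:,1]-np.polyval(k,pts[:,0]); return k[0],r.std(),np.polyval(k,315)
for f in("pics/scene6.png","pics/scene8.png"): print(f,slope(f))
for yaw in(-.034,-.02):
 for zz in (97,103):
  for pit in (0,1,2,3):
   a=np.radians(pit); Ry=np.array([[np.cos(a),0,-np.sin(a)],[0,1,0],[np.sin(a),0,np.cos(a)]])
   P=[np.array([609.5,37,zz])+Rz(yaw)@Ry@np.array(q) for q in[(-130,-13,0),(-40,-13,0)]]
   a,b=[np.array(proj("scene",p)) for p in P]; print(yaw,zz,pit,(b-a)[1]/(b-a)[0])
E
```

```text
pics/scene6.png (np.float64(-0.5710690447532529), np.float64(0.33826022742260464), np.float64(209.48550169602788))
pics/scene8.png (np.float64(-0.5728197833460958), np.float64(0.3425910007908677), np.float64(211.85129664077004))
-0.034 97 0 -0.5122350421896595
-0.034 97 1 -0.5321314096994695
-0.034 97 2 -0.5519944558746226
-0.034 97 3 -0.5718363413797438
-0.034 103 0 -0.5077681891564135
-0.034 103 1 -0.5277533042506563
-0.034 103 2 -0.5477047577291562
-0.034 103 3 -0.5676347651725125
-0.02 97 0 -0.5278722385104925
-0.02 97 1 -0.548036672055621
-0.02 97 2 -0.5681665891089067
-0.02 97 3 -0.5882743168297343
-0.02 103 0 -0.5232743076285751
-0.02 103 1 -0.5435290069389109
-0.02 103 2 -0.5637488375027808
-0.02 103 3 -0.5839461823787057
```

```bash
python3 -m inch '[5,0,0,0,0.5,0,-1, 10,0,0,0,0.9,0,-1, 15,0,-2,0,0.9,0,-1, 17.5,0,-5,0,0.9,0,-1, 17.8,0,-6.6,0,0.9,0,-1]'; python3 -m inch '[0.3,0,-0.1,0,0,0,-1, 0.6,0,-0.1,0,0,0,-1, 0.9,0,-0.1,0,0,0,-1, 1.2,0,-0.1,0,0,0,-1, 1.4,0,-0.1,0,0,0,-1]'
```

```text
time: 16.35
tool_pos: [549.9, 36.6, 165.4]
tcp_rot: [-3.14, -0.004, 3.105]
contact_force: [-0.6, 0.1, 0.2]
grip_width: 0.2
time: 16.85
tool_pos: [563.5, 36.6, 165.7]
tcp_rot: [-3.139, -0.004, 3.106]
contact_force: [-6.4, -0.4, 4.9]
grip_width: 0.0
```

```bash
python3 -m inch '[0.2,0,0,0,0,0,-1, 0.3,0,0,0,0,0,-1, 0.4,0,0,0,0,0,-1, 0.5,0,0,0,0,0,-1, 0.5,0,0,0,0,0,-1]'; python3 - <<'E'
from h import *
im=bot.capture("scene"); cv2.imwrite("pics/scene9.png",im[:,:,::-1]);cv2.imwrite("pics/s9.png",cv2.resize(im[130:230,270:370],None,fx=6,fy=6,interpolation=cv2.INTER_CUBIC)[:,:,::-1])
E
```

```text
time: 17.35
tool_pos: [567.1, 36.7, 166.5]
tcp_rot: [-3.139, -0.007, 3.106]
contact_force: [-7.9, -1.0, 6.0]
grip_width: 0.4
```

View pics/s9.png

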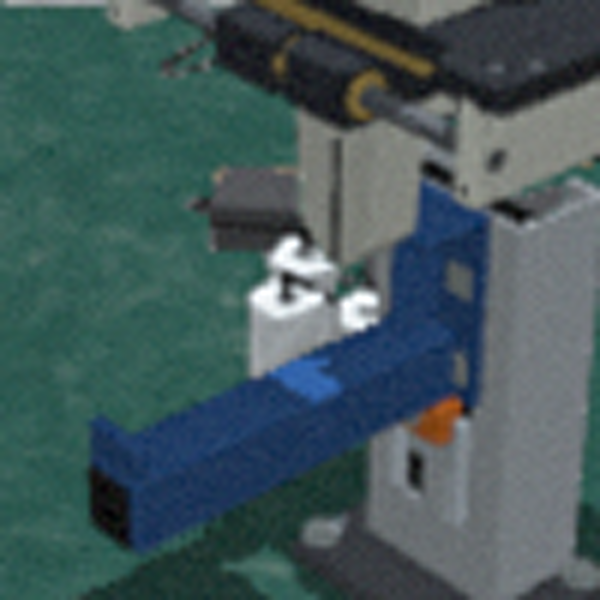

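```bash
python3 -m inch '[-0.2,0,0,0,0,0,-1, -0.4,0,0,0,0,0,-1, -0.7,0,0,0,0,0,-1, -1.2,0,0,0,0,0,-1, -1.8,0,0,0,0,0,-1]'; python3 - <<'E'
from h import *
im=bot.capture("scene"); cv2.imwrite("pics/scene10.png",im[:,:,::-1]);cv2.imwrite("pics/s10.png",cv2.resize(im[130:230,270:370],None,fx=6,fy=6,interpolation=cv2.INTER_CUBIC)[:,:,::-1])
for f in("scene6","scene8","scene9","scene10"):
    im=cv2.imread(f"pics/{f}.png"); h=cv2.cvtColor(im,cv2.COLOR_BGR2HSV)
    m=cv2.inRange(h,(105,110,30),(125,255,255)); u=np.arange(297,332)
    v=[np.where(m[180:230,a])[0].max()+180 for a in u]; k=np.polyfit(u,v,1); print(f,k[0],np.polyval(k,[297,331]))
E
```

```text
time: 17.9
tool_pos: [549.1, 36.6, 166.6]
tcp_rot: [-3.139, -0.006, 3.106]
contact_force: [0.1, 0.4, -0.3]
grip_width: 0.4
scene6 -0.5733893557422957 [219.8047619  200.30952381]
scene8 -0.5725490196078429 [222.16190476 202.6952381 ]
scene9 -0.501400560224089 [218.98095238 201.93333333]
scene10 -0.5731092436974794 [222.57142857 203.08571429]
```

View pics/s10.png

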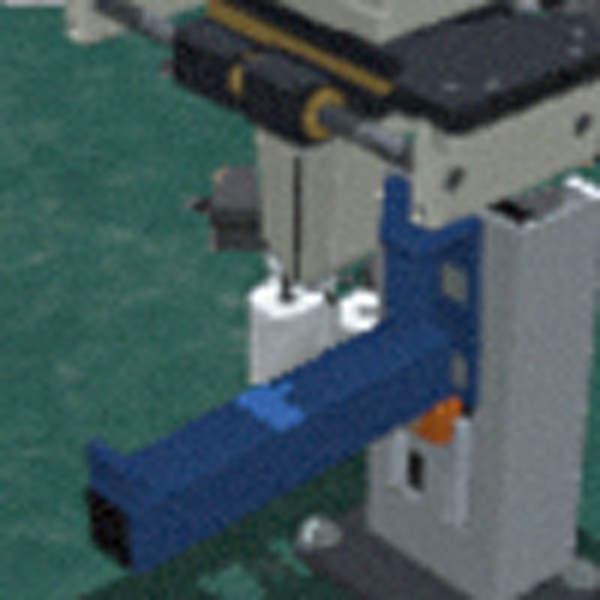

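```bash
python3 -m inch '[-0.3,0,2,0,0,0,-1, -0.3,0,3.8,0,0,0,-1, 1.5,0,3.8,0,0,0,-1, 4.4,0,3.6,0,0,0,-1, 4.4,0,2,0,0,0,-1]'; python3 -m inch '[0,0,-0.3,0,0,0,-1, 0,0,-0.6,0,0,0,-1, 0,0,-0.9,0,0,0,-1, 0,0,-1.1,0,0,0,-1, 0,0,-1.2,0,0,0,-1]'
```

```text
time: 18.45
tool_pos: [595.7, 36.4, 188.3]
tcp_rot: [-3.139, 0.0, 3.106]
contact_force: [0.1, 0.7, 0.3]
grip_width: 0.7
time: 18.95
tool_pos: [595.6, 36.5, 176.5]
tcp_rot: [-3.139, 0.001, 3.106]
contact_force: [0.1, 0.0, -1.5]
grip_width: 0.5
```

```bash
python3 -m inch '[0,0,-0.1,0,0,0,-1, 0,0,-0.2,0,0,0,-1, 0.1,0,-0.4,0,0,0,-1, 0.3,0,-0.5,0,0,0,-1, 0.3,0,-0.6,0,0,0,-1]'; python3 -m inch '[0.1,0,-0.3,0,0,0,-1, 0.3,0,-0.6,0,0,0,-1, 0.3,0,-0.6,0,0,0,-1, 0.3,0,-0.6,0,0,0,-1, 0.3,0,-0.6,0,0,0,-1]'
```

```text
time: 19.45
tool_pos: [598.7, 36.5, 175.6]
tcp_rot: [-3.139, 0.004, 3.106]
contact_force: [-13.5, -0.1, 33.3]
grip_width: 0.1
time: 19.95
tool_pos: [600.3, 36.4, 175.8]
tcp_rot: [-3.138, 0.006, 3.106]
contact_force: [-18.5, -1.0, 36.2]
grip_width: 0.6
```

```bash
python3 -m inch '[0,0,1,0,0,0,-1, 0,0,4,0,0,0,-1, -5,0,6,0,0,0,-1, -10,0,6,0,0,0,-1, -15,0,6,0,0,0,-1]'; python3 -m inch '[-5,0,0,0,0,0,-1, -9,0,0,0,0,0,-1, -9,0,0,0,0,0,-1, -9,0,0,0,0,0,-1, -9,0,0,0,0,0,-1]'; python3 - <<'E'
from h import *
for n in ["top","scene"]:
    im=bot.capture(n); cv2.imwrite(f"pics/{n}11.png",im[:,:,::-1])
    cr=im[140:290,210:410] if n=="top" else im[140:290,220:420]
    cv2.imwrite(f"pics/{n}11z.png",cv2.resize(cr,None,fx=4,fy=4,interpolation=cv2.INTER_CUBIC)[:,:,::-1])
for f in("scene6","scene8","scene9","scene10","scene11"):
    im=cv2.imread(f"pics/{f}.png"); h=cv2.cvtColor(im,cv2.COLOR_BGR2HSV)
    m=cv2.inRange(h,(105,110,30),(125,255,255)); u=np.arange(297,332)
    v=[np.where(m[180:230,a])[0].max()+180 for a in u]; k=np.polyfit(u,v,1); 
    o=cv2.inRange(h,(5,180,100),(20,255,255))[170:220,330:350]; print(f,k[0],np.polyval(k,[297,331]),o.sum()/255,np.where(o)[0].max()+170)
E
```

```text
time: 20.45
tool_pos: [452.5, 36.5, 236.3]
tcp_rot: [-3.138, 0.007, 3.106]
contact_force: [1.0, -0.0, 0.5]
grip_width: 0.3
time: 20.95
tool_pos: [363.7, 36.3, 236.7]
tcp_rot: [-3.138, 0.009, 3.106]
contact_force: [-0.6, -1.0, 0.5]
grip_width: 0.3
scene6 -0.5733893557422957 [219.8047619  200.30952381] 25.0 200
scene8 -0.5725490196078429 [222.16190476 202.6952381 ] 24.0 202
scene9 -0.501400560224089 [218.98095238 201.93333333] 26.0 202
scene10 -0.5731092436974794 [222.57142857 203.08571429] 24.0 202
scene11 -0.5666666666666664 [222.03333333 202.76666667] 24.0 203
```

View pics/scene11z.png

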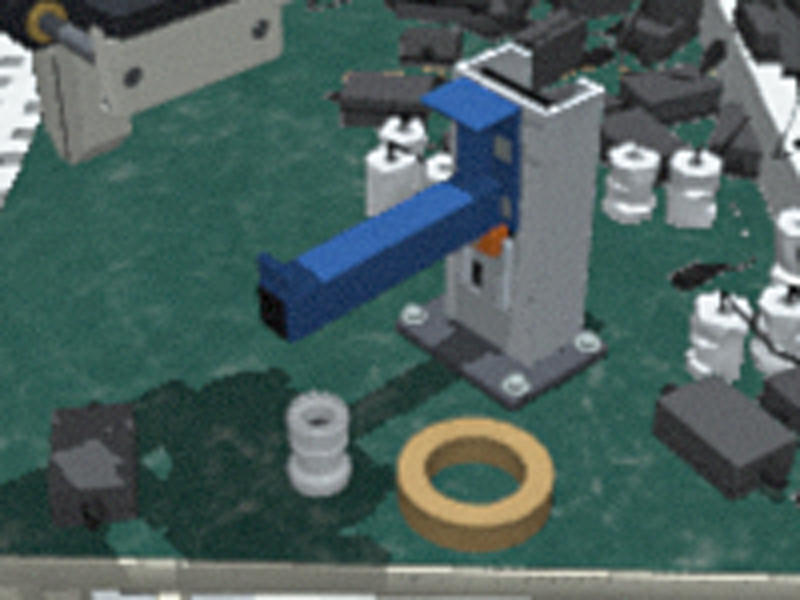

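View pics/top11z.png

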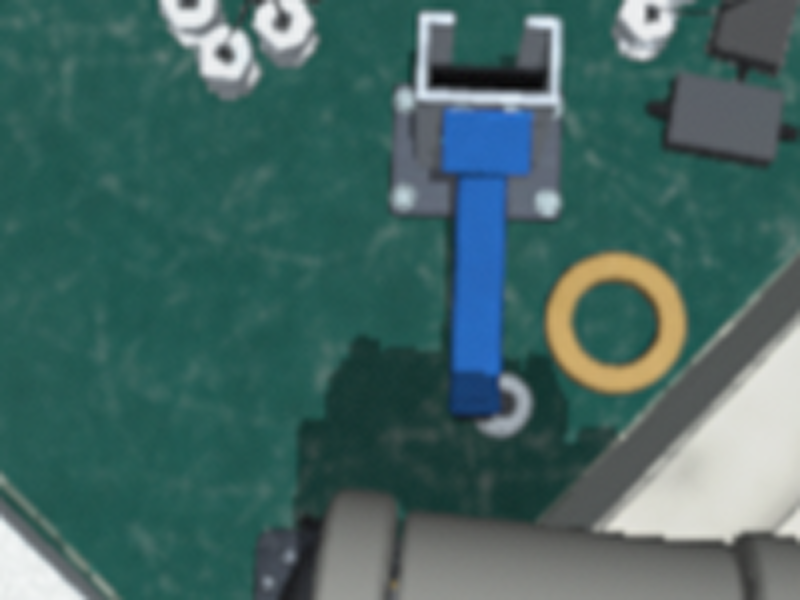

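```bash
python3 -c "
from plant import bot
print(bot.get_obs()['contact_force'],bot.get_obs()['time']); print(bot.close_job())"
```

```text
[ 0.32805575  0.18827598 -0.46759917] 21.05
the job is handed in; nothing more can be done
None
```

The bracket is hooked into the two top slot rows and pressed home. It does not hang fully square, though: the arm droops forward by about 3° when nothing holds it. I handed the job in at 21 s with the robot clear.

**What I did:** I gripped the arm, pushed the tabs into the slots until the flange met the face, and lowered the bracket onto the orange stop. I let go there and pressed on the pad with the shut fingers. I then pushed the pad's front edge towards the upright to test the fit, and pressed once more from above.

**Last checks:**
- **Home:** the final press met firm resistance at pad height 175.8 mm under about 36 N. The pad should be at 176 mm when home.
- **Stop:** it moved down with the bracket, with its lower edge about 2–3 pixels lower in the scene picture.
- **Bystanders:** the tape roll, coupling and adapter look to be where they started in the last scene and top pictures.
- **Forces:** the wrist readings I saw stayed below about 42 N.

**Not as asked:** the droop measures about 2.5–3° in the scene view, and a gap of about 3 mm shows at the flange's top. The bracket went flush when pushed against the face but sank back when released, so I take it to be the play of the hooks. The last press did not remove it.

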